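# File the backup drives into the archive sorter in reverse order

## Robot

A 7-joint arm with a two-finger parallel gripper is mounted at the origin on the work surface. World frame = base frame: x ahead of the robot, y to its left, z up, the work surface at z = 0. Lengths are in m, angles in rad, forces in N, time in s.
With the tool pointing down it reaches from about 0.35 to 0.9 m from the base axis. Payload 7.2 kg.
Tool frame: the origin (TCP) lies at the very end of the fingers, on their centre line; the grasp point (between the pads) lies 19 mm behind it; z points along the fingers, y is the line along which they close (so a half turn about z gives the same grasp; the last joint's range is limited). The gripper opens to 85 mm and grips with 20 to 120 N. Pads are 22 mm wide; open, the fingers measure 114 mm over their backs; the gripper's body (76 mm by 85 mm) begins 54 mm behind the grasp point. The pads swing forward as they close: fully open they stand 13 mm farther back than shut.
Start: joints at [-1.28, 0.411, -0.013, 1.596, 0.006, 1.134, -0.082], TCP at [0.219, 0.585, 0.231] pointing down, gripper open.
Joint ranges: [-2.95, 2.95], [-0.29, 1.99], [-1.47, 1.44], [0.14, 2.54], [-1.03, 4.17], [0.13, 1.85], [-2.86, 2.86]. Speed limits (rad/s): [2.39, 2.39, 3.01, 3.01, 3.14, 3.14, 3.14].

## Interface

Orientations are given as a rotation vector (axis times angle).
In Python, from workcell import reach, move_straight, move_joints, gripper_to, wait, solve_ik, snapshot, calibration, Unreachable, sign_off, current_time, current_joint_positions, current_joint_vel, current_joint_efforts, current_tcp_pos, current_tool_rot, current_ft_force, current_moment, current_finger_gap gives the robot as it stands. The module is installed in compiled form; this text tells all that it offers. Calls block until the motion is done:
- reach(position, orientation): joint-space move of the TCP to a pose.
- move_straight(position, rot=None, vel=0.15, threshold=None): straight line of the TCP; rot=None keeps the orientation; vel is the mean speed in m/s. With threshold (N) it stops when the force on the tool has changed by that much, and returns True; else False.
- move_joints(angles): joint-space move.
- gripper_to(opening, grip_force=None): finger opening in m; grip_force is the grip in N (None keeps the last); returns when the fingers have stopped.
- wait(seconds).
- solve_ik(position, orientation): joint angles nearest the present ones, or None.
- snapshot(name): name is "scene" or "top"; returns the picture (384x512x3 uint8, red, green, blue); there is no depth.
- calibration(name): a dict with "K" (3x3 intrinsics, pixels), "D" ([k1, k2, p1, p2, k3] as OpenCV has them; the pictures are not rectified), "world_from_camera" (4x4, takes a point from camera to world coordinates). Camera axes: x right, y down, z forward; pixel columns grow to the right and rows downward; lengths in m; the calibration is good to about 2 mm. A picture is of the moment at which its call begins. calibration takes no time and is no camera call.
A pose or a line that the arm cannot do raises Unreachable and nothing moves.
- sign_off(): hands the job in, once; it reports no verdict.
Readings, each from a call of its own:
- current_time(): time.
- current_joint_positions(): joint angles.
- current_joint_vel(): joint speeds.
- current_joint_efforts(): joint torques, N m.
- current_tcp_pos(): TCP position.
- current_tool_rot(): TCP orientation.
- current_ft_force(): force on the tool from outside, world axes, zero at the start.
- current_moment(): the same for the moment, N m.
- current_finger_gap(): finger opening in m.
Only numpy, scipy, OpenCV 4.12 (cv2) and the standard library are available. Lean on these libraries where they do the work, as an engineer would, in place of code of your own. Each camera call takes 0.05 s, during which the arm holds its last target. There are 200 camera calls.

## Task

Move the four backup drives from the dark metal dock to the plywood sorter so that the row ends up reversed: take them one at a time, starting with the one beside the dock's white power block, and fill the sorter from the slot furthest from its brass handle, so that the last drive ends up beside the handle. Lower each one to the bottom of its slot standing on edge like it stood in the dock; do not drop a drive or let one topple.

Things in the scene. Friction and masses are not known exactly. Their poses are not given: they have to be found in the camera images.
- slim_drive: Portable drive, brushed aluminium, a flat box 74 wide x 15 thick x 112 mm tall, about 0.16 kg. Origin: centre of its underside; x along its width, y its thickness, z up. Starts standing in one of the dock's slots, at random. Either way round will do, same way up. Grip it across its thickness, by the part above the dividers.
- rugged_drive: Portable drive, mid-grey plastic with black rubber corners (1 mm proud, for looks only), 78 wide x 18 thick x 106 mm tall, about 0.25 kg. Origin: centre of its underside; x along its width, y its thickness, z up. Starts standing in one of the dock's slots, at random. Either way round will do, same way up. Grip it across its thickness, by the part above the dividers.
- small_drive: Portable solid-state drive, black plastic, 56 wide x 16 thick x 98 mm tall, about 0.10 kg. Origin: centre of its underside; x along its width, y its thickness, z up. Starts standing in one of the dock's slots, at random. Either way round will do, same way up. Grip it across its thickness, by the part above the dividers.
- thick_drive: Portable drive, white plastic with thin grey stripes, 70 wide x 19 thick x 102 mm tall, about 0.22 kg. Origin: centre of its underside; x along its width, y its thickness, z up. Starts standing in one of the dock's slots, at random. Either way round will do, same way up. Grip it across its thickness, by the part above the dividers.
- dock: Fixed dark steel rack, grey dividers, 116 (x) x 216 (y) mm: four slots in a row along y, white power block with a round black button (100 x 36, 50 high) at its +y end. Origin: underside centre of slotted part. Slots at y +72 (beside the block), +24, -24, -72 mm, each 24 wide (y), 104 long (x), floor at z 6 mm, between 24 mm dividers with round crowns, tops at 58 mm. Place, side, heading (all round) random.
- sorter: Fixed plywood rack on the table with pale wood dividers, slots and sizes as the dock's (116 x 216 mm, dividers 58 high), empty at the start; brass bail handle at its +y end (standing out 35 mm, 30 mm high). Origin: underside centre of the slotted part. Place, side, heading (all round) random.
- slot_1: Sorter slot 1 counted from the brass handle, beside it; grey felt floor. Origin: centre of the slot's floor, 6 mm above the table; x along the slot (104 mm inside), y across it (24 mm wide, rounded lead-in on the 52 mm high dividers), z up. For the drive that starts fourth (furthest) from the dock's power block.
- slot_2: Sorter slot 2 counted from the brass handle; grey felt floor. Origin: centre of the slot's floor, 6 mm above the table; x along the slot (104 mm inside), y across it (24 mm wide, rounded lead-in on the 52 mm high dividers), z up. For the drive that starts third from the dock's power block.
- slot_3: Sorter slot 3 counted from the brass handle; grey felt floor. Origin: centre of the slot's floor, 6 mm above the table; x along the slot (104 mm inside), y across it (24 mm wide, rounded lead-in on the 52 mm high dividers), z up. For the drive that starts second from the dock's power block.
- slot_4: Sorter slot 4 counted from the brass handle, furthest from it; grey felt floor. Origin: centre of the slot's floor, 6 mm above the table; x along the slot (104 mm inside), y across it (24 mm wide, rounded lead-in on the 52 mm high dividers), z up. For the drive that starts first (nearest) from the dock's power block.
There are look-alikes about, which are no part of the job. What is shaped like the small_drive but green or red is not meant. What is shaped like the rugged_drive but red is not meant.

How it is judged:
On the way, in this order (a step that is already met when the one before it is completed fails the run):
1. the first drive from the dock's power-block end stands in slot_4, those placed before it still stand in their slots, and those still to be moved stand in the dock where they were (((horizontal distance between slim_drive and slot_4 below 0.025 m and height (world z) of slim_drive below 0.016 m and angle between slim_drive's own z axis and vertical below 0.35 rad) or (horizontal distance between rugged_drive and slot_4 below 0.025 m and height (world z) of rugged_drive below 0.016 m and angle between rugged_drive's own z axis and vertical below 0.35 rad) or (horizontal distance between small_drive and slot_4 below 0.025 m and height (world z) of small_drive below 0.016 m and angle between small_drive's own z axis and vertical below 0.35 rad) or (horizontal distance between thick_drive and slot_4 below 0.025 m and height (world z) of thick_drive below 0.016 m and angle between thick_drive's own z axis and vertical below 0.35 rad)) and ((y of slim_drive in the frame of dock between 0.01 and 0.038 m and distance of slim_drive from where it was at the start of the episode below 0.03 m) or (y of rugged_drive in the frame of dock between 0.01 and 0.038 m and distance of rugged_drive from where it was at the start of the episode below 0.03 m) or (y of small_drive in the frame of dock between 0.01 and 0.038 m and distance of small_drive from where it was at the start of the episode below 0.03 m) or (y of thick_drive in the frame of dock between 0.01 and 0.038 m and distance of thick_drive from where it was at the start of the episode below 0.03 m)) and ((y of slim_drive in the frame of dock between -0.038 and -0.01 m and distance of slim_drive from where it was at the start of the episode below 0.03 m) or (y of rugged_drive in the frame of dock between -0.038 and -0.01 m and distance of rugged_drive from where it was at the start of the episode below 0.03 m) or (y of small_drive in the frame of dock between -0.038 and -0.01 m and distance of small_drive from where it was at the start of the episode below 0.03 m) or (y of thick_drive in the frame of dock between -0.038 and -0.01 m and distance of thick_drive from where it was at the start of the episode below 0.03 m)) and ((y of slim_drive in the frame of dock between -0.086 and -0.058 m and distance of slim_drive from where it was at the start of the episode below 0.03 m) or (y of rugged_drive in the frame of dock between -0.086 and -0.058 m and distance of rugged_drive from where it was at the start of the episode below 0.03 m) or (y of small_drive in the frame of dock between -0.086 and -0.058 m and distance of small_drive from where it was at the start of the episode below 0.03 m) or (y of thick_drive in the frame of dock between -0.086 and -0.058 m and distance of thick_drive from where it was at the start of the episode below 0.03 m))), for 0.2 s.
2. the second drive from the dock's power-block end stands in slot_3, those placed before it still stand in their slots, and those still to be moved stand in the dock where they were (((horizontal distance between slim_drive and slot_4 below 0.025 m and height (world z) of slim_drive below 0.016 m and angle between slim_drive's own z axis and vertical below 0.35 rad) or (horizontal distance between rugged_drive and slot_4 below 0.025 m and height (world z) of rugged_drive below 0.016 m and angle between rugged_drive's own z axis and vertical below 0.35 rad) or (horizontal distance between small_drive and slot_4 below 0.025 m and height (world z) of small_drive below 0.016 m and angle between small_drive's own z axis and vertical below 0.35 rad) or (horizontal distance between thick_drive and slot_4 below 0.025 m and height (world z) of thick_drive below 0.016 m and angle between thick_drive's own z axis and vertical below 0.35 rad)) and ((horizontal distance between slim_drive and slot_3 below 0.025 m and height (world z) of slim_drive below 0.016 m and angle between slim_drive's own z axis and vertical below 0.35 rad) or (horizontal distance between rugged_drive and slot_3 below 0.025 m and height (world z) of rugged_drive below 0.016 m and angle between rugged_drive's own z axis and vertical below 0.35 rad) or (horizontal distance between small_drive and slot_3 below 0.025 m and height (world z) of small_drive below 0.016 m and angle between small_drive's own z axis and vertical below 0.35 rad) or (horizontal distance between thick_drive and slot_3 below 0.025 m and height (world z) of thick_drive below 0.016 m and angle between thick_drive's own z axis and vertical below 0.35 rad)) and ((y of slim_drive in the frame of dock between -0.038 and -0.01 m and distance of slim_drive from where it was at the start of the episode below 0.03 m) or (y of rugged_drive in the frame of dock between -0.038 and -0.01 m and distance of rugged_drive from where it was at the start of the episode below 0.03 m) or (y of small_drive in the frame of dock between -0.038 and -0.01 m and distance of small_drive from where it was at the start of the episode below 0.03 m) or (y of thick_drive in the frame of dock between -0.038 and -0.01 m and distance of thick_drive from where it was at the start of the episode below 0.03 m)) and ((y of slim_drive in the frame of dock between -0.086 and -0.058 m and distance of slim_drive from where it was at the start of the episode below 0.03 m) or (y of rugged_drive in the frame of dock between -0.086 and -0.058 m and distance of rugged_drive from where it was at the start of the episode below 0.03 m) or (y of small_drive in the frame of dock between -0.086 and -0.058 m and distance of small_drive from where it was at the start of the episode below 0.03 m) or (y of thick_drive in the frame of dock between -0.086 and -0.058 m and distance of thick_drive from where it was at the start of the episode below 0.03 m))), for 0.2 s.
3. the third drive from the dock's power-block end stands in slot_2, those placed before it still stand in their slots, and those still to be moved stand in the dock where they were (((horizontal distance between slim_drive and slot_4 below 0.025 m and height (world z) of slim_drive below 0.016 m and angle between slim_drive's own z axis and vertical below 0.35 rad) or (horizontal distance between rugged_drive and slot_4 below 0.025 m and height (world z) of rugged_drive below 0.016 m and angle between rugged_drive's own z axis and vertical below 0.35 rad) or (horizontal distance between small_drive and slot_4 below 0.025 m and height (world z) of small_drive below 0.016 m and angle between small_drive's own z axis and vertical below 0.35 rad) or (horizontal distance between thick_drive and slot_4 below 0.025 m and height (world z) of thick_drive below 0.016 m and angle between thick_drive's own z axis and vertical below 0.35 rad)) and ((horizontal distance between slim_drive and slot_3 below 0.025 m and height (world z) of slim_drive below 0.016 m and angle between slim_drive's own z axis and vertical below 0.35 rad) or (horizontal distance between rugged_drive and slot_3 below 0.025 m and height (world z) of rugged_drive below 0.016 m and angle between rugged_drive's own z axis and vertical below 0.35 rad) or (horizontal distance between small_drive and slot_3 below 0.025 m and height (world z) of small_drive below 0.016 m and angle between small_drive's own z axis and vertical below 0.35 rad) or (horizontal distance between thick_drive and slot_3 below 0.025 m and height (world z) of thick_drive below 0.016 m and angle between thick_drive's own z axis and vertical below 0.35 rad)) and ((horizontal distance between slim_drive and slot_2 below 0.025 m and height (world z) of slim_drive below 0.016 m and angle between slim_drive's own z axis and vertical below 0.35 rad) or (horizontal distance between rugged_drive and slot_2 below 0.025 m and height (world z) of rugged_drive below 0.016 m and angle between rugged_drive's own z axis and vertical below 0.35 rad) or (horizontal distance between small_drive and slot_2 below 0.025 m and height (world z) of small_drive below 0.016 m and angle between small_drive's own z axis and vertical below 0.35 rad) or (horizontal distance between thick_drive and slot_2 below 0.025 m and height (world z) of thick_drive below 0.016 m and angle between thick_drive's own z axis and vertical below 0.35 rad)) and ((y of slim_drive in the frame of dock between -0.086 and -0.058 m and distance of slim_drive from where it was at the start of the episode below 0.03 m) or (y of rugged_drive in the frame of dock between -0.086 and -0.058 m and distance of rugged_drive from where it was at the start of the episode below 0.03 m) or (y of small_drive in the frame of dock between -0.086 and -0.058 m and distance of small_drive from where it was at the start of the episode below 0.03 m) or (y of thick_drive in the frame of dock between -0.086 and -0.058 m and distance of thick_drive from where it was at the start of the episode below 0.03 m))), for 0.2 s.
4. the fourth drive from the dock's power-block end stands in slot_1, those placed before it still stand in their slots, and those still to be moved stand in the dock where they were (((horizontal distance between slim_drive and slot_4 below 0.025 m and height (world z) of slim_drive below 0.016 m and angle between slim_drive's own z axis and vertical below 0.35 rad) or (horizontal distance between rugged_drive and slot_4 below 0.025 m and height (world z) of rugged_drive below 0.016 m and angle between rugged_drive's own z axis and vertical below 0.35 rad) or (horizontal distance between small_drive and slot_4 below 0.025 m and height (world z) of small_drive below 0.016 m and angle between small_drive's own z axis and vertical below 0.35 rad) or (horizontal distance between thick_drive and slot_4 below 0.025 m and height (world z) of thick_drive below 0.016 m and angle between thick_drive's own z axis and vertical below 0.35 rad)) and ((horizontal distance between slim_drive and slot_3 below 0.025 m and height (world z) of slim_drive below 0.016 m and angle between slim_drive's own z axis and vertical below 0.35 rad) or (horizontal distance between rugged_drive and slot_3 below 0.025 m and height (world z) of rugged_drive below 0.016 m and angle between rugged_drive's own z axis and vertical below 0.35 rad) or (horizontal distance between small_drive and slot_3 below 0.025 m and height (world z) of small_drive below 0.016 m and angle between small_drive's own z axis and vertical below 0.35 rad) or (horizontal distance between thick_drive and slot_3 below 0.025 m and height (world z) of thick_drive below 0.016 m and angle between thick_drive's own z axis and vertical below 0.35 rad)) and ((horizontal distance between slim_drive and slot_2 below 0.025 m and height (world z) of slim_drive below 0.016 m and angle between slim_drive's own z axis and vertical below 0.35 rad) or (horizontal distance between rugged_drive and slot_2 below 0.025 m and height (world z) of rugged_drive below 0.016 m and angle between rugged_drive's own z axis and vertical below 0.35 rad) or (horizontal distance between small_drive and slot_2 below 0.025 m and height (world z) of small_drive below 0.016 m and angle between small_drive's own z axis and vertical below 0.35 rad) or (horizontal distance between thick_drive and slot_2 below 0.025 m and height (world z) of thick_drive below 0.016 m and angle between thick_drive's own z axis and vertical below 0.35 rad)) and ((horizontal distance between slim_drive and slot_1 below 0.025 m and height (world z) of slim_drive below 0.016 m and angle between slim_drive's own z axis and vertical below 0.35 rad) or (horizontal distance between rugged_drive and slot_1 below 0.025 m and height (world z) of rugged_drive below 0.016 m and angle between rugged_drive's own z axis and vertical below 0.35 rad) or (horizontal distance between small_drive and slot_1 below 0.025 m and height (world z) of small_drive below 0.016 m and angle between small_drive's own z axis and vertical below 0.35 rad) or (horizontal distance between thick_drive and slot_1 below 0.025 m and height (world z) of thick_drive below 0.016 m and angle between thick_drive's own z axis and vertical below 0.35 rad))), for 0.2 s.
At the end, for the whole second after the job is handed in: Every sorter slot holds one drive, the dock's order reversed: underside under 10 mm above the slot floor, within 25 mm of the slot's middle, tilted under 0.35 rad (leaning on a divider is fine), released and at rest (all of step 4 and linear speed of each of slim_drive, rugged_drive, small_drive, thick_drive below 0.02 m/s and angular speed of each of slim_drive, rugged_drive, small_drive, thick_drive below 0.2 rad/s and contact force between each of slim_drive, rugged_drive, small_drive, thick_drive and the fingers below 0.1 N); the robot touches nothing.
It fails at once if a drive toppled (tilted more than 0.7 rad) (angle between any of slim_drive, rugged_drive, small_drive, thick_drive's own z axis and vertical above 0.7 rad).
It fails at once if a drive dropped (moving faster than 0.75 m/s while the fingers do not hold it, a fall of about 30 mm) ((linear speed of slim_drive above 0.75 m/s and contact force between slim_drive and the fingers below 0.1 N) or (linear speed of rugged_drive above 0.75 m/s and contact force between rugged_drive and the fingers below 0.1 N) or (linear speed of small_drive above 0.75 m/s and contact force between small_drive and the fingers below 0.1 N) or (linear speed of thick_drive above 0.75 m/s and contact force between thick_drive and the fingers below 0.1 N)).
It also fails if it takes over 106 s, if anything falls off the work surface, if the arm or the gripper's body presses on something with over 40 N, if the wrist force passes 120 N, or if a joint passes its speed limit or range.

## Working session

There is one attempt and no reset: what is moved stays moved. The work goes in short steps, each a Python script; the robot and the scene stay as the last script left them, time stands still between calls to the robot, and variables do not carry over. Pictures are saved under pics/ and viewed, on a budget of 14 in all, crops included, one or two more only if the job needs it, and the job is handed in when it is done.

```bash
mkdir -p pics
python3 - <<'E'
from workcell import *
import cv2,numpy as np
for n in("scene","top"):
    i=snapshot(n);cv2.imwrite(f"pics/{n}0.png",i[:,:,::-1]);c=calibration(n);print(n,c["K"],c["D"],c["world_from_camera"])
a=cv2.imread("pics/scene0.png");b=cv2.imread("pics/top0.png")
cv2.imwrite("pics/s1.png",cv2.resize(a,(800,600),interpolation=cv2.INTER_CUBIC));cv2.imwrite("pics/t1.png",cv2.resize(b,(800,600),interpolation=cv2.INTER_CUBIC))
print(current_time(),current_tcp_pos(),current_tool_rot(),current_finger_gap())
E
```

```text
scene [[414.09439134   0.         257.84671581]
 [  0.         414.09439134 196.55183411]
 [  0.           0.           1.        ]] [-0.01073903  0.          0.          0.          0.        ] [[ 0.23013826  0.63709466 -0.73562679  1.09924534]
 [ 0.9731279  -0.15659922  0.16881582 -0.13363223]
 [-0.00764693 -0.75470993 -0.65601405  0.59093977]
 [ 0.          0.          0.          1.        ]]
top [[361.28056146   0.         254.67610579]
 [  0.         361.28056146 189.3975011 ]
 [  0.           0.           1.        ]] [0.03960543 0.         0.         0.         0.        ] [[ 0.02349664 -0.99929709  0.02921032  0.47689282]
 [-0.99956877 -0.0239977  -0.01692313  0.0034704 ]
 [ 0.01761222 -0.02880009 -0.99943002  0.80167465]
 [ 0.          0.          0.          1.        ]]
0.1 [0.21931085 0.58477909 0.23054068] [-5.60389395e-01 -3.09103255e+00  2.28448823e-03] 0.08507140968722268
```

View pics/t1.png

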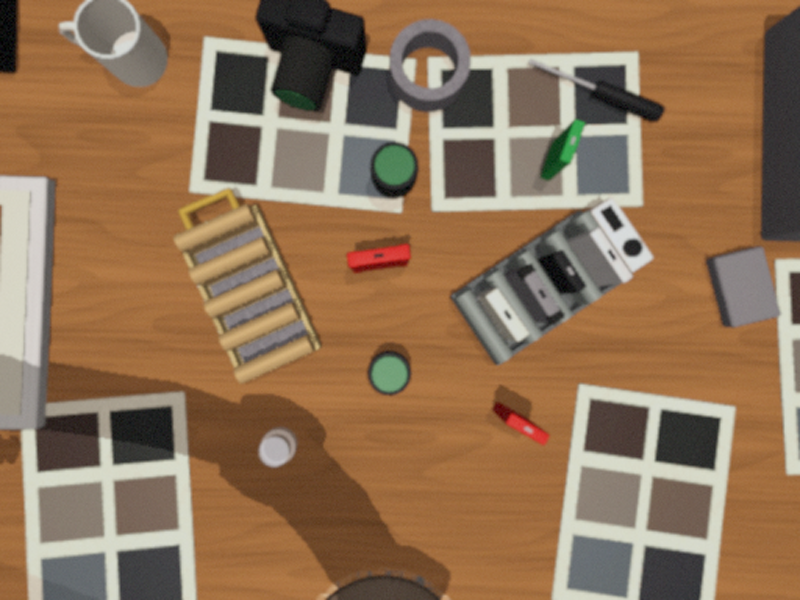

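View pics/s1.png

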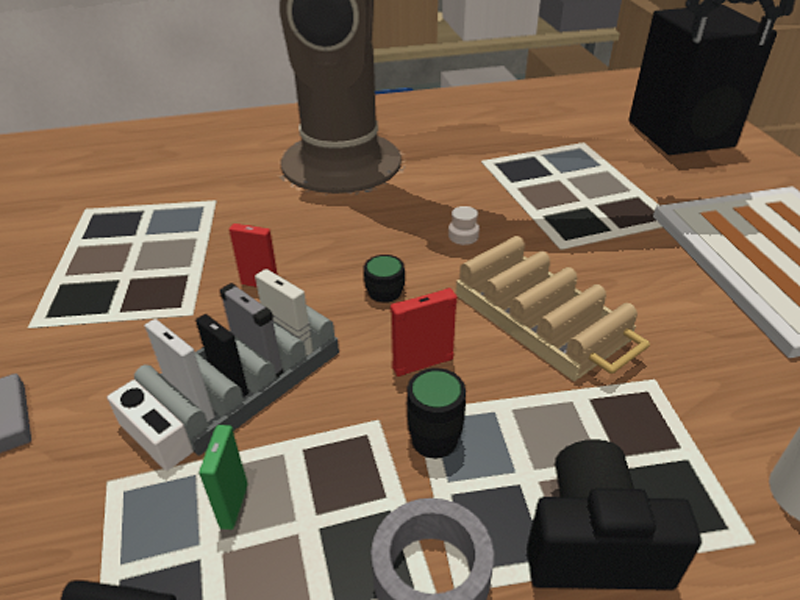

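Dock: slim drive by the block (native top px ≈390,162), then small black (360,173), rugged grey (345,188) and white thick (322,198). The look-alikes are the red small-shaped one at (334,274), the red rugged-shaped one at (242,165) and the green one at (362,96). All three stand outside the dock. The sorter is at (158,186), with its handle at the upper left. I'll take one close crop and mask the dividers.

```bash
cat > h.py <<'E'
import cv2,numpy as np
from workcell import *
def ray(n,uv):
    c=calibration(n);T=np.array(c["world_from_camera"])
    p=cv2.undistortPoints(np.float64(uv).reshape(-1,1,2),np.array(c["K"]),np.array(c["D"])).reshape(-1,2)
    return T[:3,3],np.c_[p,np.ones(len(p))]@T[:3,:3].T
def plane(n,uv,z):
    o,d=ray(n,uv);return o+d*((z-o[2])/d[:,2])[:,None]
def proj(n,P):
    c=calibration(n);M=np.linalg.inv(np.array(c["world_from_camera"]))
    return cv2.projectPoints(np.float64(P).reshape(-1,1,3),cv2.Rodrigues(M[:3,:3])[0],M[:3,3],np.array(c["K"]),np.array(c["D"]))[0].reshape(-1,2)
E
python3 - <<'E'
from h import *
b=cv2.imread("pics/top0.png")
hsv=cv2.cvtColor(b,cv2.COLOR_BGR2HSV)
cv2.imwrite("pics/c1.png",np.hstack([cv2.resize(b[118:248,105:210],None,fx=3.8,fy=3.8,interpolation=cv2.INTER_CUBIC)[:480],cv2.resize(b[122:242,285:420],None,fx=2.95,fy=4,interpolation=cv2.INTER_CUBIC)[:480]]))
for p in [(137,146),(158,188),(175,231),(150,155),(110,200),(120,180),(190,250)]: print(p,hsv[p[1],p[0]])
m=cv2.inRange(hsv,(10,70,165),(22,165,255));m[:,:105]=0;m[:118]=0;m[250:]=0;m[:,210:]=0
n,l,s,c=cv2.connectedComponentsWithStats(m)
for i in range(1,n):
    if s[i,4]>60:
        k=cv2.findContours((l==i).astype(np.uint8),0,2)[0][0];print(s[i],c[i].round(1),cv2.minAreaRect(k))
E
```

```text
(137, 146) [ 18 108 200]
(158, 188) [ 18 109 198]
(175, 231) [ 18 108 203]
(150, 155) [170  12 133]
(110, 200) [ 14 159 165]
(120, 180) [ 14 157 166]
(190, 250) [ 14 154 172]
[105 121  56  41 717] [133.2 141.7] ((128.13014221191406, 139.48629760742188), (26.648910522460938, 59.91866683959961), 65.55604553222656)
[178 149  32  14 265] [194.5 155.6] ((193.5, 155.5), (13.0, 31.0), 90.0)
[105 153  66  28 712] [134.2 168.9] ((137.155517578125, 168.12448120117188), (19.3297119140625, 67.54359436035156), 79.59229278564453)
[187 170  23  41 441] [201.  188.5] ((203.26026916503906, 189.02740478515625), (43.30522537231445, 19.89699363708496), 69.44395446777344)
[105 175  75  28 811] [138.8 189.4] ((141.9402618408203, 189.99966430664062), (22.185691833496094, 75.96784973144531), 83.19094848632812)
[136 196  54  28 500] [162.2 209.3] ((163.3552703857422, 209.52464294433594), (20.072998046875, 53.087520599365234), 80.34010314941406)
[ 105  217  105   33 1304] [155.1 237.4] ((157.0, 233.0), (32.0, 104.0), 90.0)
[170 241  40   4 105] [190.2 242.1] ((189.5, 242.5), (3.0, 39.0), 90.0)
```

View pics/c1.png

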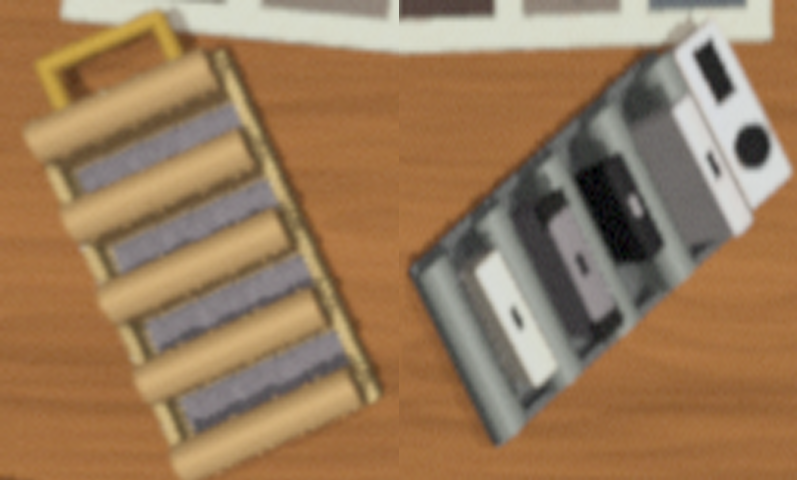

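The crop shows the sorter's five clean wood dividers and, in the dock, the four drive tops: slim against the block, then black, rugged and white. I'll tighten the masks and fit the frames.

Run:
```python
from h import *
b=cv2.imread("pics/top0.png");hsv=cv2.cvtColor(b,cv2.COLOR_BGR2HSV);z=np.zeros(b.shape[:2],np.uint8)
def blobs(m,a,roi,k=0):
    r=z.copy();x0,x1,y0,y1=roi;r[y0:y1,x0:x1]=m[y0:y1,x0:x1]
    if k:r=cv2.morphologyEx(r,cv2.MORPH_OPEN,np.ones((k,k)))
    out=[cv2.minAreaRect(c) for c in cv2.findContours(r,cv2.RETR_EXTERNAL,2)[0] if cv2.contourArea(c)>a];return out
print("sorter")
C=[]
for r in sorted(blobs(cv2.inRange(hsv,(12,60,150),(22,132,255)),150,(108,208,122,246),4),key=lambda r:r[0][1]):
    q=plane("top",cv2.boxPoints(r),.047)[:,:2];C.append(plane("top",[r[0]],.047)[0,:2])
    e=[np.linalg.norm(q[0]-q[1]),np.linalg.norm(q[1]-q[2])];print(np.round(r[0],1),r[2],C[-1].round(4),np.round(e,3))
C=np.array(C);print(np.linalg.norm(np.diff(C,axis=0),axis=1))
print("dock")
for nm,m,zz in[("white",cv2.inRange(hsv,(0,0,185),(180,50,255)),.1),("greytop",cv2.inRange(hsv,(120,8,105),(175,60,150)),.106),("black",cv2.inRange(hsv,(0,0,0),(180,255,38)),.098)]:
    for r in blobs(m,40,(285,420,125,240)):
        q=plane("top",cv2.boxPoints(r),zz)[:,:2];print(nm,np.round(r[0],1),r[1],r[2],plane("top",[r[0]],zz)[0,:2].round(4),[np.linalg.norm(q[0]-q[1]).round(3),np.linalg.norm(q[1]-q[2]).round(3)],cv2.boxPoints(r).round(1).tolist())
for p in[(322,200),(347,188),(342,186),(366,173),(391,163),(382,158),(405,160),(400,175)]:print(p,hsv[p[1],p[0]])
cv2.imwrite("pics/c2.png",cv2.resize(b[122:242,285:425],None,fx=5,fy=5,interpolation=cv2.INTER_CUBIC))
```

```text
sorter
[136.6 146.2] 65.69544982910156 [0.5828 0.2379] [0.106 0.024]
[146.5 167.9] 67.28559112548828 [0.5381 0.2162] [0.106 0.024]
[155.8 189. ] 67.38013458251953 [0.4948 0.1957] [0.106 0.023]
[165.6 210.3] 66.37062072753906 [0.4512 0.1743] [0.107 0.023]
[175.2 231.5] 66.80140686035156 [0.4077 0.1531] [0.106 0.023]
[0.04963507 0.04794401 0.04852726 0.04839479]
dock
white [324.5 201.2] (35.32705307006836, 9.180274963378906) 54.688785552978516 [ 0.4776 -0.1447] [np.float64(0.018), np.float64(0.069)] [[310.5, 189.5], [318.0, 184.1999969482422], [338.3999938964844, 213.0], [330.8999938964844, 218.3000030517578]]
white [397.  151.6] (56.988525390625, 35.19727325439453) 79.5625228881836 [ 0.5778 -0.2842] [np.float64(0.069), np.float64(0.111)] [[374.5, 126.69999694824219], [409.1000061035156, 120.4000015258789], [419.5, 176.39999389648438], [384.8999938964844, 182.8000030517578]]
white [333.5 129. ] (8.822243690490723, 97.19461822509766) 88.56790161132812 [ 0.6191 -0.1596] [np.float64(0.19), np.float64(0.017)] [[284.79998779296875, 125.80000305175781], [382.0, 123.4000015258789], [382.20001220703125, 132.1999969482422], [285.0, 134.60000610351562]]
black [356.9 175.4] (30.065811157226562, 10.731938362121582) 55.00798034667969 [ 0.5295 -0.2075] [np.float64(0.021), np.float64(0.059)] [[343.79998779296875, 166.1999969482422], [352.6000061035156, 160.10000610351562], [369.8999938964844, 184.6999969482422], [361.1000061035156, 190.8000030517578]]
(322, 200) [ 34   9 190]
(347, 188) [15 15 68]
(342, 186) [170  10 146]
(366, 173) [ 15   8 125]
(391, 163) [120   3  92]
(382, 158) [ 15  12 132]
(405, 160) [158  24  43]
(400, 175) [ 30   5 215]
```

View pics/c2.png

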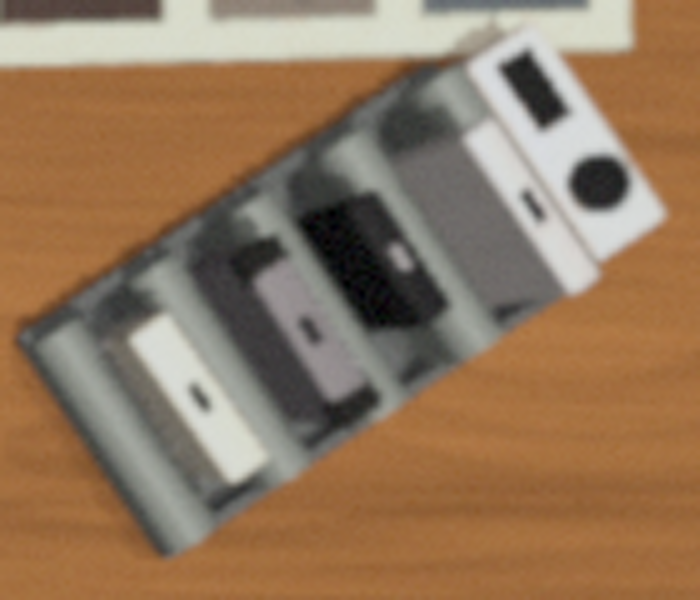

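The crop shows the tops with centre ports (crop px): thick (198,400), rugged (310,330), small (402,259) and slim (533,206). I'll turn these into points at their known heights and check the 48 mm pitch and the edge lengths.

Run:
```python
from h import *
f=lambda L:np.array(L)/5+[285,122]
T=dict(slim=(.118,(533,206),[(481,127),(585,282)]),small=(.104,(402,259),[(369,203),(439,312)]),rugged=(.112,(310,330),[(252,243),(360,407)]),thick=(.108,(198,400),[(147,325),(249,474)]))
P=[]
for k,(z,c,e) in T.items():
    p=plane("top",f([c]),z)[0];E=plane("top",f(e),z);d=E[1]-E[0]
    P.append(p);print(k,p.round(4),"endmid",E.mean(0)[:2].round(4),"len",np.linalg.norm(d).round(4),"ang",np.degrees(np.arctan2(d[1],d[0])).round(1))
P=np.array(P)[:,:2];print(np.diff(P,axis=0),np.linalg.norm(np.diff(P,axis=0),axis=1))
d=P[0]-P[3];print("axis",np.degrees(np.arctan2(d[1],d[0])))
q=plane("top",f([(533,26),(667,213),(605,262)]),.05)[:,:2];print("block",q,np.linalg.norm(np.diff(q,axis=0),axis=1))
# sorter axis
C=np.array([[.5828,.2379],[.5381,.2162],[.4948,.1957],[.4512,.1743],[.4077,.1531]]);d=C[0]-C[4];print("sorter axis",np.degrees(np.arctan2(d[1],d[0])),C.mean(0))
# scene view port centres via cross-check: project
print(proj("scene",np.c_[P,[.118,.104,.112,.108]])*800/512)
S=C.mean(0)+np.outer([.072,.024,-.024,-.072],d/np.linalg.norm(d));print("slots1-4",S, "scene px",proj("scene",np.c_[C,[.058]*5])*800/512)
```

```text
slim [ 0.5529 -0.2669  0.118 ] endmid [ 0.5535 -0.2669] len 0.0706 ang -145.3
small [ 0.5327 -0.2222  0.104 ] endmid [ 0.5333 -0.2229] len 0.05 ang -146.3
rugged [ 0.504  -0.1848  0.112 ] endmid [ 0.5059 -0.1832] len 0.0749 ang -145.6
thick [ 0.4762 -0.1433  0.108 ] endmid [ 0.4764 -0.1432] len 0.0692 ang -144.5
[[-0.02021008  0.04475948]
 [-0.02869662  0.03733821]
 [-0.0278086   0.04154738]] [0.04911067 0.0470918  0.04999503]
axis -58.18256029973331
block [[ 0.63587234 -0.29259931]
 [ 0.55878237 -0.34943907]
 [ 0.53771618 -0.32402484]] [0.09577903 0.03301011]
sorter axis 25.840660380288256 [0.49492 0.19544]
[[166.96998042 334.9497908 ]
 [212.15608795 325.3917575 ]
 [243.5931452  298.61460964]
 [278.2326184  281.21469507]]
slots1-4 [[0.5597207  0.22682263]
 [0.51652023 0.20590088]
 [0.47331977 0.18497912]
 [0.4301193  0.16405737]] scene px [[604.20981855 319.35693078]
 [572.39139162 299.18559452]
 [544.00067901 280.90050451]
 [516.72437632 263.75922784]
 [491.30774536 247.71276679]]
```

Pitch, lengths and the scene-view projections all agree (slim's port projects to within 2 px). I'll write the transfer routine and move the first drive.

```bash
cat >> h.py <<'E'
from scipy.spatial.transform import Rotation as R
def rv(close_deg): return (R.from_euler('z',close_deg+90,degrees=True)*R.from_euler('x',np.pi)).as_rotvec()
PICK=dict(slim=(.5532,-.2669),small=(.5330,-.2225),rugged=(.505,-.184),thick=(.4763,-.1433))
SLOT={1:(.5597,.2268),2:(.5165,.2059),3:(.4733,.1850),4:(.4301,.1641)}
PD=-55.4;SD=25.84;ZG=.074;ZH=.25
def best(p,z,deg):
    r=[(solve_ik([*p,z],rv(d)),d) for d in(deg,deg+180)]
    return min((abs(q[6]),d) for q,d in r if q is not None)[1]
def pick(n,dz=0):
    p=PICK[n];d=best(p,ZH,PD);print("pick",n,d)
    gripper_to(.037,40);reach([*p,ZH],rv(d));hit=move_straight([*p,ZG+dz],vel=.12,threshold=8)
    print("hit",hit,current_tcp_pos(),current_finger_gap(),current_time())
    return hit
E
python3 - <<'E'
from h import *
for n,p in PICK.items():
  for z in(ZH,ZG):
    print(n,z,[None if (q:=solve_ik([*p,z],rv(d))) is None else q[6].round(2) for d in(PD,PD+180)])
for n,p in SLOT.items(): print(n,[None if (q:=solve_ik([*p,ZG],rv(d))) is None else q[6].round(2) for d in(SD,SD+180)])
move_straight([.219,.585,.26],vel=.2)
pick("slim")
for n in("scene","top"): cv2.imwrite(f"pics/{n}_p1.png",snapshot(n)[:,:,::-1])
a=cv2.imread("pics/scene_p1.png")[150:300,50:250];cv2.imwrite("pics/v1.png",cv2.resize(a,None,fx=4,fy=4,interpolation=cv2.INTER_CUBIC))
E
```

```text
slim 0.25 [np.float64(-0.19), np.float64(2.23)]
slim 0.074 [np.float64(0.13), np.float64(2.04)]
small 0.25 [np.float64(-0.25), np.float64(2.19)]
small 0.074 [np.float64(0.09), np.float64(2.83)]
rugged 0.25 [np.float64(-0.36), np.float64(2.73)]
rugged 0.074 [np.float64(0.05), np.float64(2.77)]
thick 0.25 [np.float64(-0.51), np.float64(2.57)]
thick 0.074 [np.float64(0.0), np.float64(2.67)]
1 [np.float64(0.18), np.float64(-2.3)]
2 [np.float64(0.2), np.float64(-2.26)]
3 [np.float64(0.19), np.float64(-2.24)]
4 [np.float64(0.17), np.float64(-2.24)]
pick slim -55.4
hit False [ 0.55361285 -0.26715134  0.07471934] 0.03725896856949454 5.7417
```

View pics/v1.png

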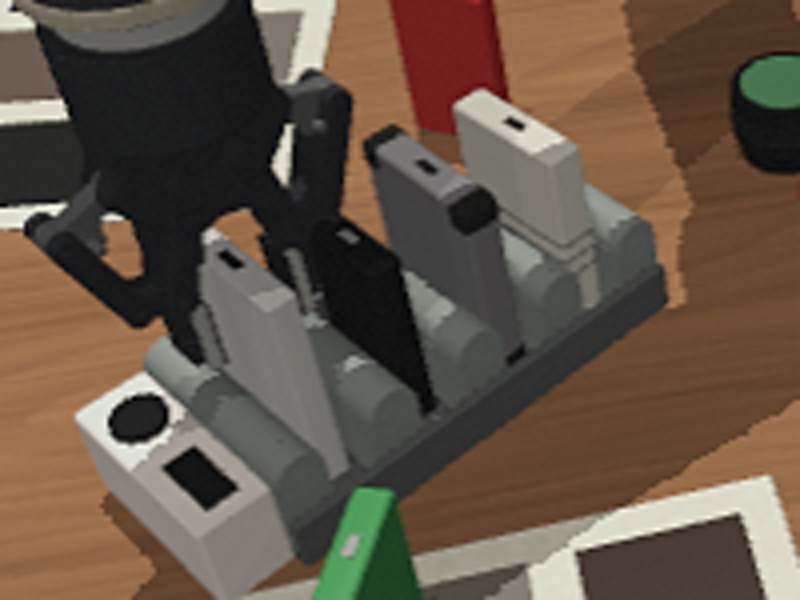

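The fingers straddle the slim drive (port at crop px 232,258) and clear the black neighbour. Now I'll close, lift, carry and lower.

```bash
cat >> h.py <<'E'
def grab():
    gripper_to(0.0,45);print("gap",current_finger_gap());p=current_tcp_pos()
    move_straight([p[0],p[1],ZH],vel=.15);print("lifted gap",current_finger_gap(),current_ft_force().round(2))
def carry(slot,off=(0,0)):
    p=np.array(SLOT[slot])+off;d=best(p,ZH,SD);reach([*p,ZH],rv(d));move_straight([*p,.15],vel=.15);print("over",current_tcp_pos(),d,current_finger_gap(),current_time())
def look(tag,nm="scene",box=(280,440,120,260),f=4):
    i=snapshot(nm)[:,:,::-1];cv2.imwrite(f"pics/{tag}_full.png",i);x0,x1,y0,y1=box;cv2.imwrite(f"pics/{tag}.png",cv2.resize(i[y0:y1,x0:x1],None,fx=f,fy=f,interpolation=cv2.INTER_CUBIC))
def lower(slot,off=(0,0),zend=None):
    p=np.array(SLOT[slot])+off;z=ZG+.001 if zend is None else zend
    h=move_straight([*p,z],vel=.07,threshold=6);print("lower hit",h,current_tcp_pos(),current_ft_force().round(1),current_time());return h
def release():
    gripper_to(.035);p=current_tcp_pos();move_straight([p[0],p[1],ZH],vel=.2)
E
python3 - <<'E'
from h import *
grab();carry(4);look("v2")
E
```

```text
gap 0.014371423237499242
lifted gap 0.014411325106900309 [-0.44 -0.01 -1.3 ]
over [0.43077995 0.16389692 0.15053362] 25.84 0.014427713921676973 9.9417
```

View pics/v2.png

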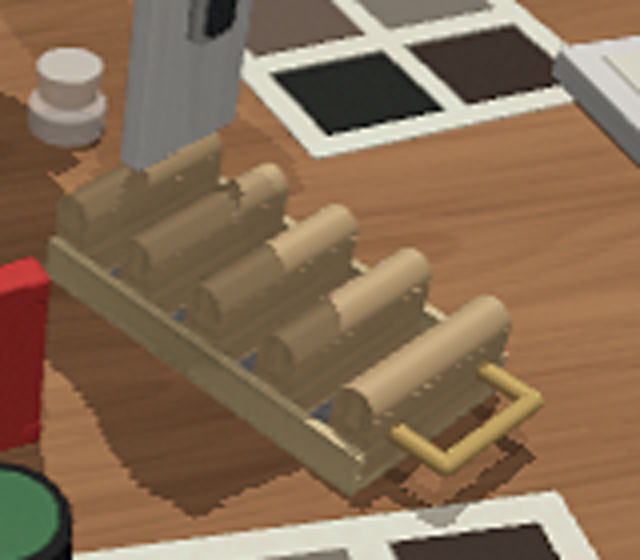

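The slim drive hangs upright above slot 4, parallel to the slot. I'll lower it with the force stop.

Run:
```python
from h import *
print(plane("scene",np.array([(122,158),(143,168),(238,122)])/4+[280,120],.082).round(4))
lower(4);look("v3")
```

```text
[[0.4401 0.1311 0.082 ]
 [0.4511 0.1388 0.082 ]
 [0.4239 0.202  0.082 ]]
lower hit False [0.43043228 0.16420915 0.07534071] [ 0.2  0.4 -1.3] 11.2167
```

View pics/v3.png

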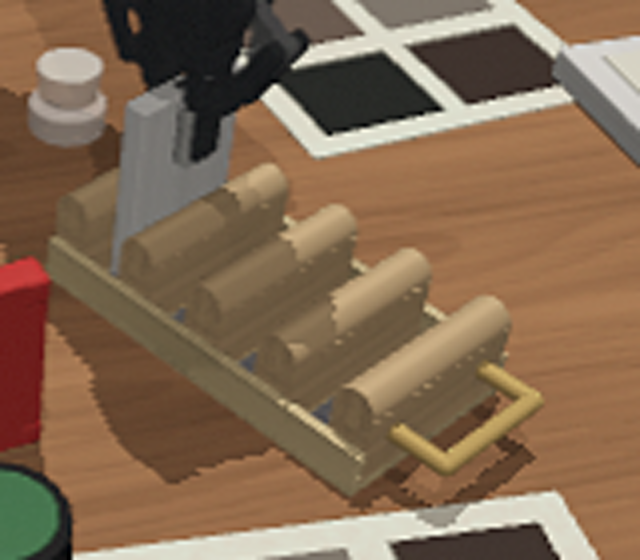

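It went to the bottom with no contact force. I'll release it and carry the small drive to slot 3, stopping on any unexpected contact or gap.

```bash
cat >> h.py <<'E'
TH=dict(slim=.0144,small=.016,rugged=.018,thick=.019)
def transfer(n,slot):
    if pick(n): raise SystemExit("hit at pick")
    grab()
    if abs(current_finger_gap()-TH[n])>.003: raise SystemExit("gap odd")
    carry(slot);h=lower(slot)
    if h and current_tcp_pos()[2]>ZG+.004: raise SystemExit("stopped high")
    release();print("done",n,current_time())
E
python3 - <<'E'
from h import *
release();transfer("small",3)
i=np.hstack([snapshot("top")[100:260,90:250],snapshot("scene")[120:280,60:240]])[:,:,::-1]
cv2.imwrite("pics/v4.png",cv2.resize(i,None,fx=2.3,fy=2.3,interpolation=cv2.INTER_CUBIC))
look("v5",box=(60,430,110,260),f=2.1)
E
```

```text
pick small -55.4
hit False [ 0.53339134 -0.22267547  0.07461243] 0.036798335338350016 15.9417
gap 0.015477747780872953
lifted gap 0.015516779473552069 [ 0.4   0.24 -0.38]
over [0.47401502 0.18464641 0.15061155] 25.84 0.015194134061748684 19.9167
lower hit False [0.47361399 0.18507115 0.07533186] [-0.2  0.3 -0.8] 21.1417
done small 22.4917
```

View pics/v5.png

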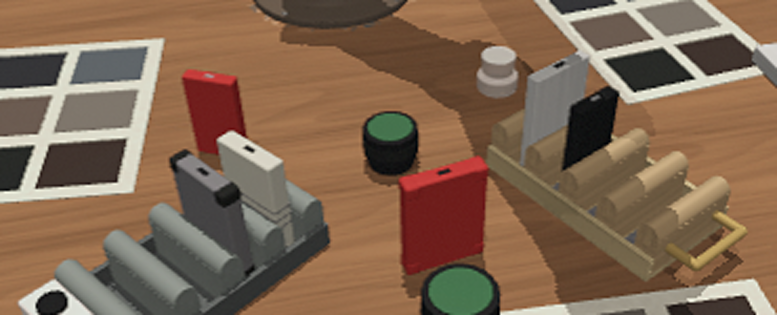

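The slim drive (px 557,65) and the small drive (px 600,95) stand in slots 4 and 3, and rugged and thick are untouched in the dock. Next is the rugged drive, to slot 2.

Run:
```python
from h import *
transfer("rugged",2);look("v6",box=(60,430,110,260),f=2.1)
```

```text
pick rugged -55.4
hit False [ 0.50544568 -0.18415955  0.07460239] 0.03673386522886449 25.8583
gap 0.01800003177831516
lifted gap 0.017618457408178346 [ 0.07  0.43 -2.66]
over [0.51726503 0.2056245  0.15077529] 25.84 0.01740540484788676 29.75
lower hit False [0.51648845 0.20582974 0.07519982] [ 0.6  0.5 -2.6] 30.975
done rugged 32.3083
```

View pics/v6.png

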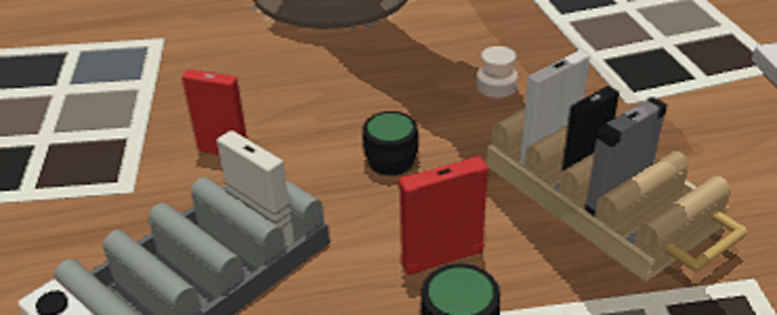

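The rugged drive stands in slot 2 (px 630,150), and thick is still in the dock. Thick goes last, to slot 1.

Run:
```python
from h import *
transfer("thick",1)
wait(.3);look("v7");i=cv2.imread("pics/v7_full.png")
t=snapshot("top")[:,:,::-1];cv2.imwrite("pics/t7.png",t)
```

```text
pick thick -55.4
hit False [ 0.47672557 -0.14337637  0.07452767] 0.03686930674598365 35.5167
gap 0.018234194685569288
lifted gap 0.018361878923989737 [ 0.27 -0.42 -2.36]
over [0.56041431 0.22648884 0.15088794] 25.84 0.01857608859196489 39.3667
lower hit False [0.55997742 0.22694202 0.07513359] [ 4.1  3.2 -3.9] 40.5917
done thick 41.925
```

View pics/v7.png

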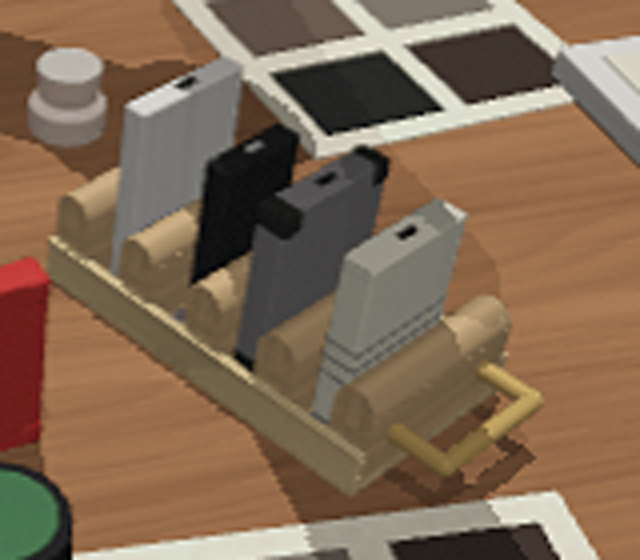

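All four stand in the sorter in reversed order. One numeric check: compare each port's observed position with its projection at full depth, then hand in.

Run:
```python
from h import *
S=np.array([[*SLOT[4],.118],[*SLOT[3],.104],[*SLOT[2],.112],[*SLOT[1],.108]])
o=np.array([(186,82),(255,146),(328,179),(407,232)]);e=(proj("scene",S)-[280,120])*4
print((o-e).round(1), "mm/px",1/(4*414/.9)*1e3)
print((plane("scene",o/4+[280,120],.1)*0).shape, [np.round((plane("scene",[o[k]/4+[280,120]],S[k,2])[0]-S[k])*1e3,1) for k in range(4)])
print(current_tcp_pos(),current_ft_force().round(2));sign_off()
```

```text
[[4.1 1. ]
 [6.6 1. ]
 [3.  3.1]
 [3.7 2.1]] mm/px 0.5434782608695652
(4, 3) [array([1.4, 1.7, 0. ]), array([ 1.6,  2.9, -0. ]), array([ 2.6,  0.4, -0. ]), array([ 1.8,  1. , -0. ])]
[0.55912328 0.22644173 0.24963623] [-0.26  0.21  0.8 ]
the job is handed in; nothing more can be done
```

All four drives are in the sorter with the row reversed, and I handed the job in at about 42 s of the 106 s allowed. Counting from the dock's power block, slim went to slot 4, small to slot 3, rugged to slot 2 and thick to slot 1, beside the handle.

- **Handling:** each drive was lowered to within about 1 mm of the slot floor before release, and no force stop tripped at any pick or lowering. The last one, thick, had a side force of about 5 N at the end of lowering, probably from rubbing a divider.
- **Final check:** the last picture shows all four drives upright. Each top port is within about 3.5 mm of where it should be for a drive at full depth in the middle of its slot. The arm was clear of everything, at about 0.25 m height.

No check failed. `sign_off` reports no verdict, so I have no official result.

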